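# Tighten the rover's wheel hub in its holding jig

### The job

The rover's wheel hub sits on a free-running turntable, where it would only spin along with its wing screw. Set the hub down in the holding jig, upright, its cross foot fully down in the cross-shaped channel, without dropping it, and let go of it; then take the wing screw and turn it clockwise all the way to its stop. Leave the tightened hub seated in the jig with nothing holding it, and leave the other things on the bench where they are.

Things in the scene. Friction and masses are not known exactly. Their poses are not given: they have to be found in the camera images.
- hub: Loose wheel hub, 0.3 to 0.5 kg. Origin: centre of underside; z up its axis. Foot: black cross of two bars along its x and y, each 90 mm long, 16 wide, 16 high (z 0 to 16 mm); looks the same every quarter turn. Above it a round aluminium barrel, 48 mm diameter, z 16 to 44 mm, to carry it by; then a dark steel wing screw, z 48 to 70 mm. Starts upright on the turntable at any yaw.
- wing (a joint): Turn of the wing screw relative to the hub, rad. It grows as the wing turns clockwise seen from above; starts between 0 and 0.5, hard stop at 2.6 (tight). Steady friction 0.15 N m; stays where it is left. Needs more than one bite of a gripper.
- wing_top (a point): Centre of the top face of the wing screw, on the hub's axis, 70 mm above the hub's underside. It turns with the wing. The wing is a flat upright dark steel bar 40 mm long (this frame's x), 12 mm thick (this frame's y: the grip width), 22 mm high below this point; the hub's barrel top is 26 mm below this point.
- turntable: Low bearing stand, fixed to the bench; its round aluminium platter, 96 mm diameter, top 35 mm above the bench, spins almost without friction. Origin: centre of its underside, on the bench. At the start the hub stands centred (within 5 mm) on the platter.
- nest (a point): Holding jig, fixed to the bench: plywood base 124 x 124 x 10 mm with four square grey blocks (32 mm square, tops 22 mm above the bench) leaving a cross-shaped channel 23 mm wide along this frame's x and y. This point: centre of the channel floor, 10 mm above the bench; z up. The hub's foot lies in it at any quarter turn, 3.5 mm clear each side of a bar.
- idler: Bystander: black grooved idler roller, 56 mm across, 24 mm high, lying flat on the bench. Origin: centre of underside.
- battery: Bystander: small grey block battery, 26 x 44 x 17 mm. Origin: centre of underside.
- breadboard: Bystander: white prototyping board, 55 x 165 x 10 mm with 6 mm high black parts on it. Origin: centre of underside.
- screwdriver: Bystander: screwdriver lying on the bench, handle to its own -x.
- gearmotor: Bystander: small metal gear motor, 26 mm wide, 24 mm high, about 80 mm long with its shaft. Origin: underside of its gearbox.
- powerbank: Bystander: flat black power pack, 70 x 110 x 18 mm. Origin: centre of underside.
Not all that is in view belongs to the job. What is shaped like the hub but yellow is not meant. There is more than one size of the part that bears nest; the job needs the middle-sized.

How it is judged:
On the way, in this order (a step that is already met when the one before it is completed fails the run):
1. the hub stands home in the jig and has been let go (x of hub in the frame of nest between -0.006 and 0.006 m and y of hub in the frame of nest between -0.006 and 0.006 m and z of hub in the frame of nest between -0.003 and 0.003 m and angle between hub's own z axis and vertical below 0.06 rad and (angle between the x axis of hub and the x axis of nest, either way round below 0.25 rad or angle between the x axis of hub and the y axis of nest, either way round below 0.25 rad) and contact force between the fingers and hub below 0.1 N), for 0.2 s.
2. the wing screw is turned to its stop while the hub is braced in the jig (x of hub in the frame of nest between -0.006 and 0.006 m and y of hub in the frame of nest between -0.006 and 0.006 m and z of hub in the frame of nest between -0.003 and 0.003 m and angle between hub's own z axis and vertical below 0.06 rad and (angle between the x axis of hub and the x axis of nest, either way round below 0.25 rad or angle between the x axis of hub and the y axis of nest, either way round below 0.25 rad) and value of joint wing above 2.4 rad), for 0.1 s.
At the end, for the whole second after the job is handed in: The hub stands at rest in the jig: its underside centre within 6 mm (along each of the jig's x and y) of the channel's centre and within 3 mm of its floor, tilted less than 0.06 rad, its bars along the channel within 0.25 rad, and the wing screw is past 2.4 rad of its 2.6 rad travel (all of step 2 and linear speed of hub below 0.02 m/s); the robot touches nothing.
It fails at once if the hub is dropped (falls faster than 0.6 m/s, not held) (linear speed of hub above 0.6 m/s and contact force between the fingers and hub below 0.1 N).
It fails at once if one of the other loose things is moved by more than 30 mm (distance of any of idler, battery, breadboard, screwdriver, gearmotor, powerbank from where it was at the start of the episode above 0.03 m).
It also fails if it takes over 61 s, if anything falls off the work surface, if the arm or the gripper's body presses on something with over 40 N, if the wrist force passes 120 N, or if a joint passes its speed limit or range.

### The arm

A 6-joint arm with a two-finger parallel gripper is mounted at the origin on the work surface. World frame = base frame: x ahead of the robot, y to its left, z up, the work surface at z = 0. Lengths are in m, angles in rad, forces in N, time in s.
With the tool pointing down it reaches from about 0.25 to 0.725 m from the base axis. Payload 4 kg.
Tool frame: the origin (TCP) lies at the very end of the fingers, on their centre line; the grasp point (between the pads) lies 19 mm behind it; x points along the fingers, z is the direction in which the jaws open and shut, and the axes are right-handed (so a half turn about x gives the same grasp; the last joint's range is limited). The gripper opens to 85 mm and grips with 20 to 120 N. Pads are 22 mm wide; open, the fingers measure 114 mm over their backs; the gripper's body (76 mm by 85 mm) begins 54 mm behind the grasp point. The pads swing forward as they close: fully open they stand 13 mm farther back than shut.
Start: joints at [1.169, 0.241, 0.005, 1.335, 0, 1.571], TCP at [0.196, 0.46, 0.231] pointing down, gripper open.
Joint ranges: [-2.72, 2.72], [-1.05, 1.87], [-1.09, 1.28], [-1.99, 2.15], [-1.42, 1.44], [-3.14, 3.14]. Speed limits (rad/s): [2.79, 2.79, 3.14, 3.14, 3.14, 3.14].

### API

Orientations are given as a unit quaternion [x, y, z, w].
In Python, from workcell import bot gives the robot as it stands.
- The arm moves only by the tool step_arm, never from a script. Its argument "series" is a list of rows, each an object of numbers: "x", "y", "z": the shift along the world's x, y, z in cm; "twist": the turn about the world's z in degrees; "jaw": the finger opening in cm, from 0 to 8.54. In form: [{"x": .., "y": .., "z": .., "twist": .., "jaw": ..}, ...]. A call has 1 to 10 rows; each row is the pose to reach, as a shift and turn from the pose measured when the call began; what a row does not reach only later rows make up. A row lasts 1/12 s, in which the tool goes at most 41.7 mm and 7.16 degrees, less where a joint would pass 70% of its speed; a pose out of reach is approached as far as the arm can. A call with a gripper value outside its range is refused whole. The fingers move at their own pace and stop on an object; the grip force is fixed at half the most. Time passes only in rows, so rows that repeat a pose let the fingers close. It gives the time, the measured TCP pose, the force and the opening at its end, in the units of the state.
- bot.get_obs(): the state, without advancing time (a new reading comes with each control period).
- bot.camera(name): name is "side" or "top"; returns (picture, depth): 420x560x3 uint8, red, green, blue; 420x560 float32, m along the optical axis (not along the pixel's ray), 0 where there is no reading.
- bot.camera_info(name): a dict with "camera_matrix" (3x3 intrinsics, pixels), "R" (3x3) and "t" (3): a world point X has camera coordinates R X + t. Camera axes: x right, y down, z forward; pixel columns grow to the right and rows downward; lengths in m; the calibration is good to about 2 mm. A picture is of the moment at which its call begins. camera_info takes no time and is no camera call.
- bot.job_done(): hands the job in, once; it reports no verdict.
The state is a dict: "clock": time; "joint_pos": joint angles; "joint_vel": joint speeds; "tau": joint torques, N m; "eef_pos": TCP position; "tool_rot": TCP orientation; "ft_force": force on the tool from outside, world axes, zero at the start; "ft_torque": the same for the moment, N m; "grip_width": finger opening in m.
Only numpy, scipy, OpenCV 4.12 (cv2) and the standard library are available. Lean on these libraries where they do the work, as an engineer would, in place of code of your own. Each camera call takes 0.05 s, during which the arm holds its last target.

## Working session

There is one attempt and no reset: what is moved stays moved. The work goes in short steps, Python scripts to look and compute and a tool call to move; the robot and the scene stay as the last step left them, time stands still between calls to the robot, and variables do not carry over. Pictures are saved under pics/ and viewed, and the job is handed in when it is done.

Besides the shell and the picture viewer there is one more tool, called after "Emit:" in YAML: its name, and indented under it one key for each argument. step_arm: Moves the arm, as the interface text tells. Its arguments: {"type":"object","properties":{"series":{"type":"array","items":{"type":"object","properties":{"x":{"type":"number"},"y":{"type":"number"},"z":{"type":"number"},"twist":{"type":"number"},"jaw":{"type":"number"}}}}},"required":["series"]}

```bash
mkdir -p pics; ls; cat > h.py <<'E'
import numpy as np,cv2
from workcell import bot
def snap(n,tag):
    p,d=bot.camera(n); cv2.imwrite(f'pics/{tag}.png',p[:,:,::-1]); np.savez(f'pics/{tag}.npz',p=p,d=d); return p,d
def ray(n,uv,z):
    c=bot.camera_info(n);K=np.array(c['camera_matrix']);R=np.array(c['R']);t=np.array(c['t'])
    o=-R.T@t; uv=np.atleast_2d(uv).astype(float)
    d=(R.T@np.linalg.inv(K)@np.c_[uv,np.ones(len(uv))].T).T
    return o+d*((z-o[2])/d[:,2])[:,None]
def world(n,d):
    c=bot.camera_info(n);K=np.array(c['camera_matrix']);R=np.array(c['R']);t=np.array(c['t'])
    v,u=np.mgrid[:d.shape[0],:d.shape[1]]
    P=np.stack([u*d,v*d,d],-1)@np.linalg.inv(K).T
    return (P-t)@R
E
python3 - <<'E'
from h import *
snap('top','top0');snap('side','side0')
print(bot.get_obs())
for n in('top','side'):print(bot.camera_info(n))
E
```

```text
pics
{'clock': 0.1, 'joint_pos': array([1.16896973e+00, 2.41303239e-01, 3.86576154e-03, 1.33517486e+00,
       1.25755760e-05, 1.57079418e+00]), 'joint_vel': array([ 0.00092647, -0.00137019,  0.00360436,  0.00294799,  0.00064032,
        0.00079997]), 'tau': array([-3.95336228e-04, -3.73137903e+01,  2.53009826e+01,  1.08766230e-02,
        1.48576394e-06,  2.07060353e-06]), 'eef_pos': array([0.1953307 , 0.45966765, 0.23052174]), 'tool_rot': array([-0.39051122,  0.5902618 ,  0.3898101 ,  0.58918595]), 'ft_force': array([ 0.1880712 ,  0.30559399, -0.08568908]), 'ft_torque': array([ 0.00364509, -0.01295748,  0.0386788 ]), 'grip_width': 0.08555137924201268}
{'camera_matrix': array([[390.38574829,   0.        , 277.62441852],
       [  0.        , 390.38574829, 211.33457927],
       [  0.        ,   0.        ,   1.        ]]), 'R': array([[ 0.1274768 , -0.99183159,  0.00444448],
       [-0.96859565, -0.12545232, -0.21467227],
       [ 0.21347631,  0.02306083, -0.97667603]]), 't': array([-0.02870713,  0.53253294,  0.82977584])}
{'camera_matrix': array([[480.41073549,   0.        , 274.13824557],
       [  0.        , 480.41073549, 212.16634361],
       [  0.        ,   0.        ,   1.        ]]), 'R': array([[ 0.69751811, -0.71651271, -0.00883291],
       [-0.45519234, -0.43353787, -0.77771772],
       [ 0.55341523,  0.54649287, -0.62855161]]), 't': array([-0.35354253,  0.32795124,  1.11356576])}
```

View pics/top0.png

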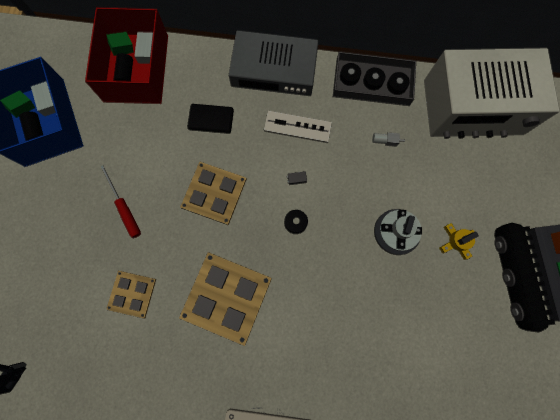

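View pics/side0.png

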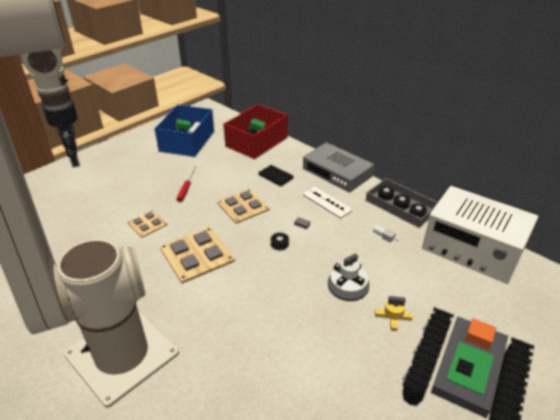

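Hub candidates are the grey one on the platter at top (400,230) and the yellow lookalike at (461,240). The grey one is meant, because it is aluminium and black on the turntable. Jig candidates are at (131,294), (215,193) and (226,297). By size, (215,193) looks like the middle one, so I'll measure it and check in a crop.

```bash
cat > m.py <<'E'
from h import *
f=np.load('pics/top0.npz');p,d=f['p'],f['d'];W=world('top',d)
hsv=cv2.cvtColor(p,cv2.COLOR_RGB2HSV)
for nm,(u,v,r) in dict(small=(131,294,32),mid=(215,193,42),big=(226,297,56)).items():
    z=W[...,2]
    m=((hsv[...,1]>75)&(hsv[...,2]>60)).astype(np.uint8); M=np.zeros_like(m);cv2.circle(M,(u,v),r,1,-1)
    m=cv2.morphologyEx(m*M,cv2.MORPH_OPEN,np.ones((3,3)));c=cv2.morphologyEx(m,cv2.MORPH_CLOSE,np.ones((9,9)))
    cs,_=cv2.findContours(c,cv2.RETR_EXTERNAL,cv2.CHAIN_APPROX_NONE);c=max(cs,key=cv2.contourArea)[:,0]
    w=ray('top',c,0.010)[:,:2]
    (cx,cy),(a,b),an=cv2.minAreaRect((w*1000).astype(np.float32));print(nm,cx,cy,a,b,an)
    # blocks
    g=((hsv[...,1]<60)&(M>0)).astype(np.uint8); inn=np.zeros_like(m);cv2.circle(inn,(u,v),int(r*.75),1,-1);g*=inn
    cs,_=cv2.findContours(g,cv2.RETR_EXTERNAL,cv2.CHAIN_APPROX_NONE)
    for q in cs:
        if cv2.contourArea(q)>40:
            w=ray('top',q[:,0],0.022)[:,:2]; r_=cv2.minAreaRect((w*1000).astype(np.float32)); 
            zz=np.median(z[cv2.drawContours(np.zeros_like(g),[q],-1,1,-1)>0]); print('  blk',np.round(r_[0],1),np.round(r_[1],1),round(r_[2],1),round(zz*1000,1))
a=cv2.resize(p[150:350,90:290,::-1],None,fx=3,fy=3,interpolation=cv2.INTER_CUBIC);cv2.imwrite('pics/crop_jig.png',a)
a=cv2.resize(p[190:270,360:490,::-1],None,fx=6,fy=6,interpolation=cv2.INTER_CUBIC);cv2.imwrite('pics/crop_hub.png',a)
f=np.load('pics/side0.npz');a=cv2.resize(f['p'][240:340,310:430,::-1],None,fx=6,fy=6,interpolation=cv2.INTER_CUBIC)
cv2.imwrite('pics/crop_hubs.png',a)
E
python3 m.py
```

```text
small 307.52484130859375 349.992919921875 90.14661407470703 90.79193115234375 84.81050872802734
  blk [285.9 329.4] [23.2 21.7] 85.3 17.1
  blk [289.4 369.1] [23.3 21.8] 85.6 17.0
  blk [301.1 295.1] [ 9. 52.] 85.5 0.3
  blk [325.6 325.9] [23.1 21.7] 85.3 16.4
  blk [329.  365.5] [23.5 21.3] 83.2 16.7
mid 569.5084228515625 201.36431884765625 125.45330047607422 125.20829010009766 77.4322509765625
  blk [498.3 206.1] [78.6 12. ] 78.8 0.9
  blk [536.8 180.3] [31.6 30.4] 76.6 23.0
  blk [548.6 233.6] [32.4 30.7] 78.2 22.7
  blk [547.3 131.1] [16.8 91.3] 77.6 1.0
  blk [590.1 168.3] [31.4 30.5] 78.4 22.7
  blk [584.7 263.4] [ 8.1 59.1] 77.4 1.2
  blk [602.1 221.7] [32.2 31.3] 77.2 23.0
  blk [633.4 183.3] [80.9 13.5] 78.2 1.0
big 326.9329833984375 133.55099487304688 162.0498046875 161.9949188232422 75.50869750976562
  blk [245.5 152.7] [72.9  8. ] 75.3 1.0
  blk [283.5 107.8] [40.6 41.2] 74.8 29.3
  blk [301.2 177.1] [41.5 40.9] 75.1 29.2
  blk [309.7  45.9] [14.6 91. ] 75.4 0.6
  blk [352.9  90. ] [40.4 40.4] 75.8 29.5
  blk [370.7 159.1] [41.5 40.2] 75.9 29.2
  blk [354.  215.7] [14. 92.] 75.3 0.9
  blk [412.1 110.2] [97.5 14.4] 75.8 0.7
```

View pics/crop_jig.png

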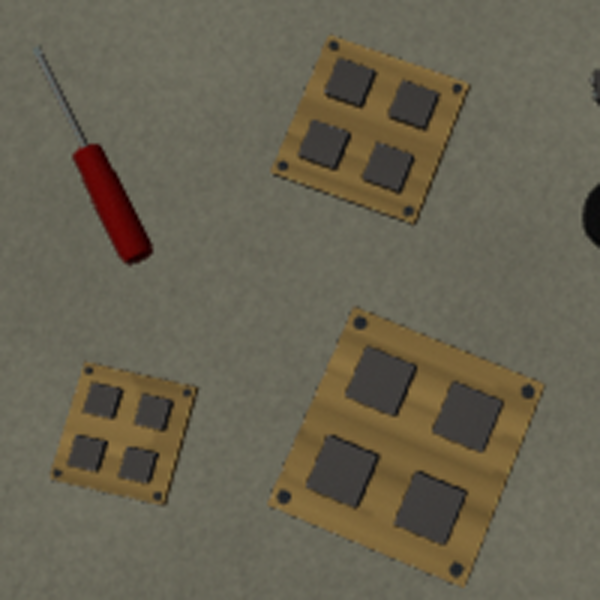

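View pics/crop_hub.png

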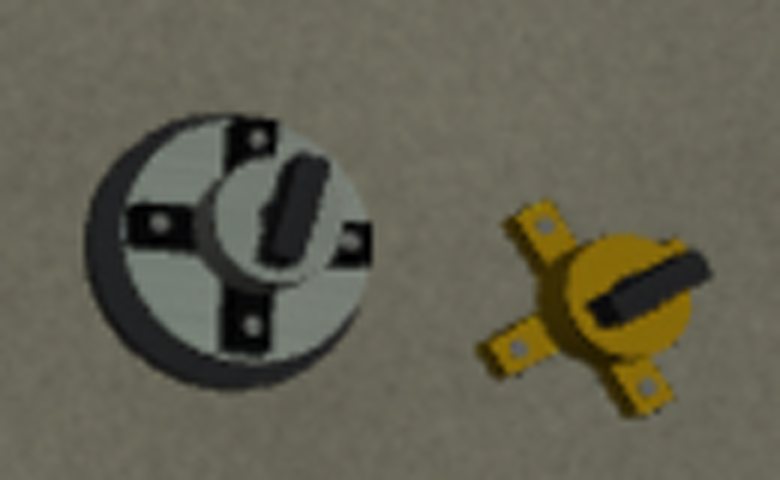

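View pics/crop_hubs.png

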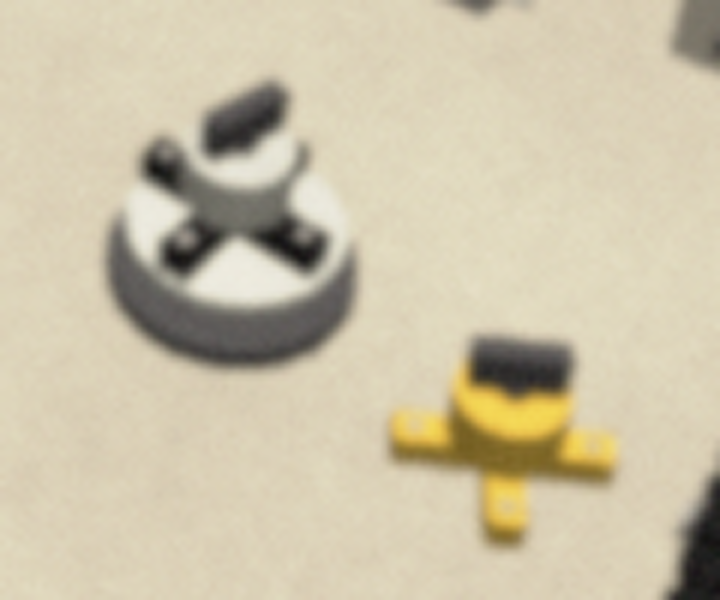

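The crop confirms it. The jig at (215,193) measures 125 mm across, against 90 and 162 mm for the others, and the hub is the grey one on the platter. Next I'll measure the hub.

```bash
cat > m2.py <<'E'
from h import *
f=np.load('pics/top0.npz');p,d=f['p'],f['d'];W=world('top',d)
D=np.array([[386.7,227],[403,213],[418.7,230.3],[402,244.2]])
w=ray('top',D,.051)*1000;print('dots',w.round(1).tolist())
print('axis angs',[np.degrees(np.arctan2(*(w[a]-w[b])[[1,0]])).round(1) for a,b in((1,3),(2,0))], (w[1]+w[3])/2,(w[0]+w[2])/2)
gray=p.max(-1)
sub=np.zeros(gray.shape,bool);sub[200:260,370:430]=1
for nm,lo,hi in(('wing',.093,.12),('barreltop',.072,.086),('foot',.046,.056),('plat',.030,.040)):
    m=sub&(W[...,2]>lo)&(W[...,2]<hi); q=W[m]
    r=cv2.minAreaRect((q[:,:2]*1000).astype(np.float32)); c,rad=cv2.minEnclosingCircle((q[:,:2]*1000).astype(np.float32))
    print(nm,m.sum(),np.median(q[:,2]),r,c,rad)
dark=((gray<75)&sub&(W[...,2]>.088)).astype(np.uint8)
cs,_=cv2.findContours(dark,cv2.RETR_EXTERNAL,cv2.CHAIN_APPROX_NONE);c=max(cs,key=cv2.contourArea)[:,0]
print('wingdark',cv2.minAreaRect((ray('top',c,.105)[:,:2]*1000).astype(np.float32)))
for n in ('idler','x'):pass
# obstacles
m=(W[...,2]>.008)&(W[...,2]<.3)
print(np.median(W[221,296]),W[221,296],W[178,297])
E
python3 m2.py
```

```text
dots [[529.0, -210.9, 51.0], [566.4, -245.8, 51.0], [530.7, -283.6, 51.0], [494.1, -247.8, 51.0]]
axis angs [np.float64(1.6), np.float64(-88.6)] [ 530.25709876 -246.7928595    51.        ] [ 529.88457403 -247.23318571   51.        ]
wing 133 0.10496781592839727 ((529.7338256835938, -244.812744140625), (12.476303100585938, 39.84294891357422), 78.13915252685547) (530.0948486328125, -243.093505859375) 20.162479400634766
barreltop 242 0.07946479217533786 ((529.5684204101562, -244.5406951904297), (46.81364822387695, 46.24185562133789), 64.13079071044922) (530.18701171875, -244.76966857910156) 24.125688552856445
foot 251 0.05159100170769153 ((530.0639038085938, -244.42135620117188), (71.497802734375, 72.92589569091797), 47.04487228393555) (529.4944458007812, -244.47177124023438) 44.988224029541016
plat 619 0.035610938649678556 ((529.6356811523438, -246.45095825195312), (94.21928405761719, 94.1008071899414), 4.066431045532227) (530.6851196289062, -247.1222686767578) 48.48466491699219
wingdark ((528.4596557617188, -242.11720275878906), (16.557281494140625, 43.70949172973633), 75.62051391601562)
0.0023205086542208834 [ 0.5260321  -0.00591876  0.00232051] [0.62862873 0.00457434 0.01809501]
```

```bash
cat >> h.py <<'E'
from scipy.spatial.transform import Rotation as Ro
def st():
    o=bot.get_obs();R=Ro.from_quat(o['tool_rot']).as_matrix()
    print('clk',round(o['clock'],2),'tcp',(o['eef_pos']*100).round(2),'jaw ang',np.degrees(np.arctan2(R[1,2],R[0,2])).round(1),'toolx',R[:,0].round(3),'j',np.degrees(o['joint_pos']).round(1),'F',o['ft_force'].round(1),'T',o['ft_torque'].round(2),'w',(o['grip_width']*100).round(2))
E
python3 -c "
from h import *
st()"
```

```text
Traceback (most recent call last):
  File "h.py", line 18, in st
    print('clk',round(o['clock'],2),'tcp',(o['eef_pos']*100).round(2),'jaw ang',np.degrees(np.arctan2(R[1,2],R[0,2])).round(1),'toolx',R[:,0].round(3),'j',np.degrees(o['joint_pos']).round(1),'F',o['ft_force'].round(1),'T',o['ft_torque'].round(2),'w',(o['grip_width']*100).round(2))
                                                                                                                                                                                                                                                          ^^^^^^^^^^^^^^^^^^^^^^^^^^^
AttributeError: 'float' object has no attribute 'round'
```

```bash
sed -i "s/(o\['grip_width'\]\*100).round(2)/round(o['grip_width']*100,2)/" h.py
python3 -c "
from h import *
st()"
```

```text
clk 0.1 tcp [19.53 45.97 23.05] jaw ang 67.0 toolx [-0.001 -0.002 -1.   ] j [67.  13.8  0.2 76.5  0.  90. ] F [ 0.2  0.3 -0.1] T [ 0.   -0.01  0.04] w 8.56
```

Emit:
step_arm:
  series:
    - {"x": 33.5, "y": -70.5, "z": -3, "twist": -20.5, "jaw": 8.5}
    - {"x": 33.5, "y": -70.5, "z": -3, "twist": -20.5, "jaw": 8.5}
    - {"x": 33.5, "y": -70.5, "z": -3, "twist": -20.5, "jaw": 8.5}
    - {"x": 33.5, "y": -70.5, "z": -3, "twist": -20.5, "jaw": 8.5}
    - {"x": 33.5, "y": -70.5, "z": -3, "twist": -20.5, "jaw": 8.5}
    - {"x": 33.5, "y": -70.5, "z": -3, "twist": -20.5, "jaw": 8.5}
    - {"x": 33.5, "y": -70.5, "z": -3, "twist": -20.5, "jaw": 8.5}
    - {"x": 33.5, "y": -70.5, "z": -3, "twist": -20.5, "jaw": 8.5}
    - {"x": 33.5, "y": -70.5, "z": -3, "twist": -20.5, "jaw": 8.5}
    - {"x": 33.5, "y": -70.5, "z": -3, "twist": -20.5, "jaw": 8.5}

```text
clock: 0.93
eef_pos: [0.3741, 0.082, 0.2148]
tool_rot: [-0.279, 0.65, 0.279, 0.649]
ft_force: [0.8, -0.3, -0.3]
grip_width: 0.085
```

```bash
python3 -c "
from h import *
st()"
```

```text
clk 0.93 tcp [37.41  8.2  21.48] jaw ang 46.5 toolx [-0.001 -0.001 -1.   ] j [ 12.4   1.1 -17.1  71.9  -0.1  55.9] F [ 0.8 -0.3 -0.3] T [ 0.01 -0.03  0.  ] w 8.5
```

Emit:
step_arm:
  series:
    - {"x": 15.6, "y": -32.7, "z": -5, "jaw": 8.5}
    - {"x": 15.6, "y": -32.7, "z": -5, "jaw": 8.5}
    - {"x": 15.6, "y": -32.7, "z": -5, "jaw": 8.5}
    - {"x": 15.6, "y": -32.7, "z": -5, "jaw": 8.5}
    - {"x": 15.6, "y": -32.7, "z": -5, "jaw": 8.5}
    - {"x": 15.6, "y": -32.7, "z": -5, "jaw": 8.5}
    - {"x": 15.6, "y": -32.7, "z": -5, "jaw": 8.5}
    - {"x": 15.6, "y": -32.7, "z": -5, "jaw": 8.5}
    - {"x": 15.6, "y": -32.7, "z": -5, "jaw": 8.5}
    - {"x": 15.6, "y": -32.7, "z": -5, "jaw": 8.5}

```text
$.series[0]: bad value
```

```bash
python3 -c "
from h import *
st()
snap('top','top1');snap('side','side1')
f=np.load('pics/top1.npz')['p'];g=np.load('pics/side1.npz')['p']
a=cv2.resize(f[170:290,330:490],(640,480));b=cv2.resize(g[220:340,270:430],(640,480))
cv2.imwrite('pics/c1.png',cv2.resize(np.hstack([a,b]),(800,300))[:,:,::-1])
"
```

```text
clk 0.93 tcp [37.41  8.2  21.48] jaw ang 46.5 toolx [-0.001 -0.001 -1.   ] j [ 12.4   1.1 -17.1  71.9  -0.1  55.9] F [ 0.8 -0.3 -0.3] T [ 0.01 -0.03  0.  ] w 8.5
```

View pics/c1.png

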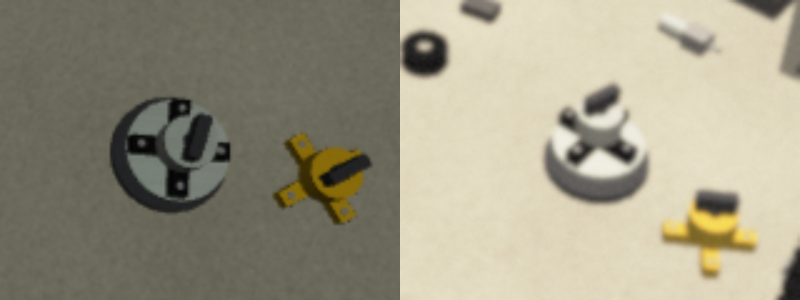

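The row without "twist" was refused, so the arm hasn't moved and the hub is still on the platter. I'll resend it with all the fields.

Emit:
step_arm:
  series:
    - {"x": 15.6, "y": -32.7, "z": -5, "twist": 0, "jaw": 8.5}
    - {"x": 15.6, "y": -32.7, "z": -5, "twist": 0, "jaw": 8.5}
    - {"x": 15.6, "y": -32.7, "z": -5, "twist": 0, "jaw": 8.5}
    - {"x": 15.6, "y": -32.7, "z": -5, "twist": 0, "jaw": 8.5}
    - {"x": 15.6, "y": -32.7, "z": -5, "twist": 0, "jaw": 8.5}
    - {"x": 15.6, "y": -32.7, "z": -5, "twist": 0, "jaw": 8.5}
    - {"x": 15.6, "y": -32.7, "z": -5, "twist": 0, "jaw": 8.5}
    - {"x": 15.6, "y": -32.7, "z": -5, "twist": 0, "jaw": 8.5}
    - {"x": 15.6, "y": -32.7, "z": -5, "twist": 0, "jaw": 8.5}
    - {"x": 15.6, "y": -32.7, "z": -5, "twist": 0, "jaw": 8.5}

```text
clock: 1.87
eef_pos: [0.5334, -0.2528, 0.1612]
tool_rot: [-0.275, 0.653, 0.273, 0.651]
ft_force: [0.3, 0.3, 0.8]
grip_width: 0.0849
```

```bash
python3 -c "
from h import *
st()
snap('top','top1');snap('side','side1')
f=np.load('pics/top1.npz')['p'];g=np.load('pics/side1.npz')['p']
a=cv2.resize(f[170:290,330:490],(640,480));b=cv2.resize(g[220:340,270:430],(640,480))
cv2.imwrite('pics/c1b.png',cv2.resize(np.hstack([a,b]),(800,300))[:,:,::-1])
"
```

```text
clk 1.87 tcp [ 53.34 -25.28  16.12] jaw ang 45.6 toolx [-0.003 -0.004 -1.   ] j [-25.2  26.1   7.5  71.4  -0.3  19.2] F [0.3 0.3 0.8] T [ 0.03 -0.05 -0.03] w 8.49
```

View pics/c1b.png

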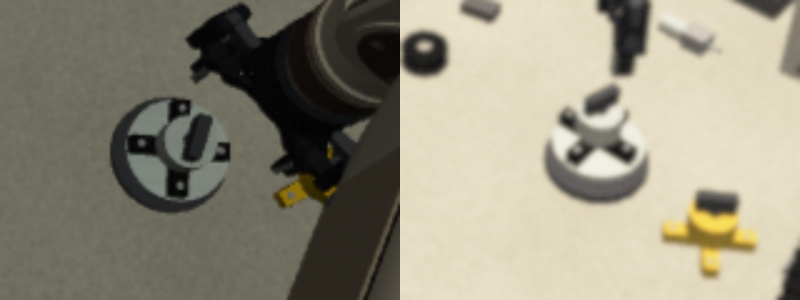

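Emit:
step_arm:
  series:
    - {"x": -0.3, "y": 0.8, "z": -3, "twist": 0.9, "jaw": 8.5}
    - {"x": -0.3, "y": 0.8, "z": -5, "twist": 0.9, "jaw": 8.5}
    - {"x": -0.3, "y": 0.8, "z": -5, "twist": 0.9, "jaw": 8.5}
    - {"x": -0.3, "y": 0.8, "z": -5, "twist": 0.9, "jaw": 8.5}

```text
clock: 2.3
eef_pos: [0.5273, -0.2379, 0.1122]
tool_rot: [-0.28, 0.651, 0.282, 0.647]
ft_force: [0.2, 0.7, -0.4]
grip_width: 0.0847
```

```bash
python3 -c "
from h import *
st()"
```

```text
clk 2.3 tcp [ 52.73 -23.79  11.22] jaw ang 46.8 toolx [-0.007  0.    -1.   ] j [-24.2  27.1   1.4  64.6  -0.1  19. ] F [ 0.2  0.7 -0.4] T [-0.   -0.03 -0.  ] w 8.47
```

Emit:
step_arm:
  series:
    - {"x": 0.25, "y": -0.7, "z": 0, "twist": 0, "jaw": 8.5}
    - {"x": 0.25, "y": -0.7, "z": 0, "twist": 0, "jaw": 8.5}
    - {"x": 0.25, "y": -0.7, "z": 0, "twist": 0, "jaw": 8.5}
    - {"x": 0.25, "y": -0.7, "z": 0, "twist": 0, "jaw": 8.5}
    - {"x": 0.25, "y": -0.7, "z": 0, "twist": 0, "jaw": 8.5}
    - {"x": 0.25, "y": -0.7, "z": 0, "twist": 0, "jaw": 8.5}

```text
clock: 2.8
eef_pos: [0.5299, -0.2451, 0.1127]
tool_rot: [-0.28, 0.651, 0.281, 0.647]
ft_force: [0.3, 1.1, 0.4]
grip_width: 0.085
```

```bash
python3 -c "
from h import *
st()"
```

```text
clk 2.8 tcp [ 52.99 -24.51  11.27] jaw ang 46.8 toolx [-0.006 -0.    -1.   ] j [-24.7  27.6   2.3  65.   -0.2  18.5] F [0.3 1.1 0.4] T [-0.01 -0.02  0.01] w 8.5
```

Emit:
step_arm:
  series:
    - {"x": 0, "y": 0, "z": -1.5, "twist": 0, "jaw": 8.5}
    - {"x": 0, "y": 0, "z": -3, "twist": 0, "jaw": 8.5}
    - {"x": 0, "y": 0, "z": -4.5, "twist": 0, "jaw": 8.5}
    - {"x": 0, "y": 0, "z": -5.5, "twist": 0, "jaw": 8.5}
    - {"x": 0, "y": 0, "z": -6.2, "twist": 0, "jaw": 8.5}
    - {"x": 0, "y": 0, "z": -6.4, "twist": 0, "jaw": 8.5}
    - {"x": 0, "y": 0, "z": -6.4, "twist": 0, "jaw": 8.5}
    - {"x": 0, "y": 0, "z": -6.4, "twist": 0, "jaw": 8.5}
    - {"x": 0, "y": 0, "z": -6.4, "twist": 0, "jaw": 8.5}

```text
clock: 3.55
eef_pos: [0.5306, -0.2454, 0.0496]
tool_rot: [-0.28, 0.651, 0.281, 0.647]
ft_force: [-0.8, 0.7, 0.5]
grip_width: 0.0851
```

```bash
python3 -c "
from h import *
st()
snap('top','top2');snap('side','side2')
f=np.load('pics/top2.npz')['p'];g=np.load('pics/side2.npz')['p']
a=cv2.resize(f[170:290,330:490],(640,480));b=cv2.resize(g[220:340,270:430],(640,480))
cv2.imwrite('pics/c2.png',cv2.resize(np.hstack([a,b]),(800,300))[:,:,::-1])
"
```

```text
clk 3.55 tcp [ 53.06 -24.54   4.96] jaw ang 46.8 toolx [-0.005 -0.001 -1.   ] j [-24.7  31.1  -2.3  56.9  -0.2  18.5] F [-0.8  0.7  0.5] T [-0.04  0.03  0.  ] w 8.51
```

View pics/c2.png

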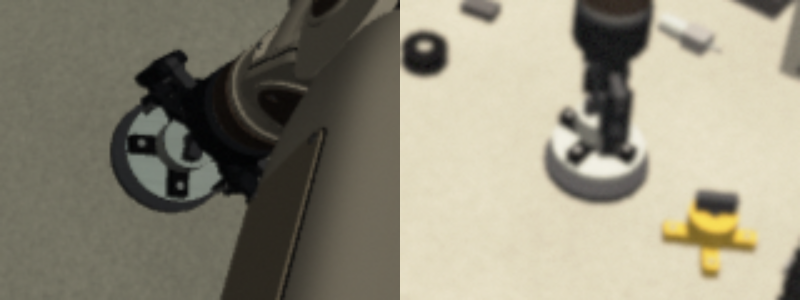

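The fingers straddle the barrel between the bars, with contact forces near zero. Closing now.

Emit:
step_arm:
  series:
    - {"x": 0, "y": 0, "z": 0, "twist": 0, "jaw": 4.0}
    - {"x": 0, "y": 0, "z": 0, "twist": 0, "jaw": 4.0}
    - {"x": 0, "y": 0, "z": 0, "twist": 0, "jaw": 4.0}
    - {"x": 0, "y": 0, "z": 0, "twist": 0, "jaw": 4.0}
    - {"x": 0, "y": 0, "z": 0, "twist": 0, "jaw": 4.0}
    - {"x": 0, "y": 0, "z": 0, "twist": 0, "jaw": 4.0}
    - {"x": 0, "y": 0, "z": 0, "twist": 0, "jaw": 4.0}
    - {"x": 0, "y": 0, "z": 0, "twist": 0, "jaw": 4.0}

```text
clock: 4.32
eef_pos: [0.531, -0.2454, 0.0502]
tool_rot: [-0.28, 0.65, 0.281, 0.648]
ft_force: [-0.3, 1.7, 5.9]
grip_width: 0.0462
```

```bash
python3 -c "
from h import *
st()"
```

```text
clk 4.32 tcp [ 53.1  -24.54   5.02] jaw ang 46.8 toolx [-0.003 -0.001 -1.   ] j [-24.7  31.1  -2.2  56.9  -0.1  18.5] F [-0.3  1.7  5.9] T [0.25 0.1  0.02] w 4.62
```

Emit:
step_arm:
  series:
    - {"x": 0, "y": 0, "z": 0.8, "twist": 0, "jaw": 4.0}
    - {"x": 0, "y": 0, "z": 2, "twist": 0, "jaw": 4.0}
    - {"x": 0, "y": 0, "z": 3.5, "twist": 0, "jaw": 4.0}
    - {"x": 0, "y": 0, "z": 5, "twist": 0, "jaw": 4.0}
    - {"x": 0, "y": 0, "z": 6.5, "twist": 0, "jaw": 4.0}
    - {"x": 0, "y": 0, "z": 8, "twist": 0, "jaw": 4.0}
    - {"x": 0, "y": 0, "z": 8, "twist": 0, "jaw": 4.0}
    - {"x": 0, "y": 0, "z": 8, "twist": 0, "jaw": 4.0}
    - {"x": 0, "y": 0, "z": 8, "twist": 0, "jaw": 4.0}

```text
clock: 5.07
eef_pos: [0.5301, -0.245, 0.1288]
tool_rot: [-0.28, 0.651, 0.281, 0.647]
ft_force: [-0.2, -0.1, -3.8]
grip_width: 0.0466
```

```bash
python3 -c "
from h import *
st()
snap('top','top3');snap('side','side3')
f=np.load('pics/top3.npz')['p'];g=np.load('pics/side3.npz')['p']
a=cv2.resize(f[170:290,330:490],(640,480));b=cv2.resize(g[190:310,270:430],(640,480))
cv2.imwrite('pics/c3.png',cv2.resize(np.hstack([a,b]),(800,300))[:,:,::-1])
"
```

```text
clk 5.07 tcp [ 53.01 -24.5   12.88] jaw ang 46.8 toolx [-0.006 -0.    -1.   ] j [-24.7  26.9   3.7  67.1  -0.1  18.5] F [-0.2 -0.1 -3.8] T [ 0.01 -0.02  0.03] w 4.66
```

View pics/c3.png

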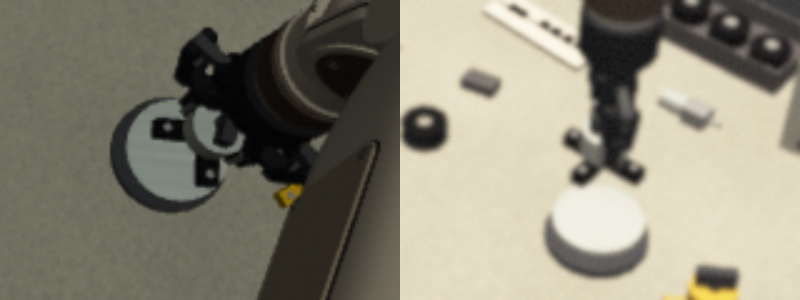

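```bash
python3 -c "
from h import *
g=np.load('pics/top3.npz');p,d=g['p'],g['d'];W=world('top',d)
a=cv2.resize(p[200:260,380:460],(800,600),interpolation=cv2.INTER_CUBIC);cv2.imwrite('pics/c3b.png',a[:,:,::-1])
for u,v in((396,221),(412,240)):print(ray('top',[[u,v]],.1295),W[v+3,u])
"
```

```text
[[ 0.52737629 -0.20854512  0.1295    ]] [ 0.52107078 -0.20898438  0.12935661]
[[ 0.49181405 -0.2437152   0.1295    ]] [ 0.48563138 -0.2441066   0.12933127]
```

View pics/c3b.png

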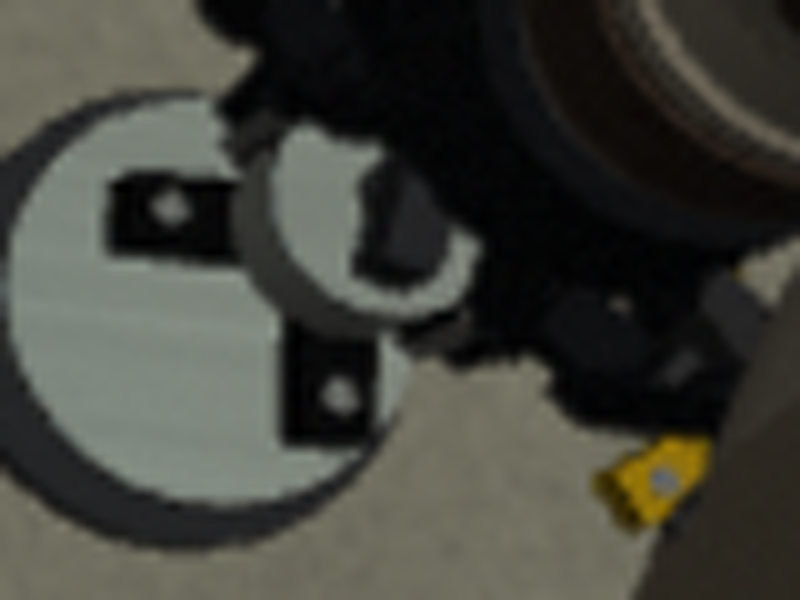

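```bash
python3 -c "
from h import *
w=ray('top',[[396.6,220.3],[413.8,239.2]],.1295)[:,:2]*1000
v=w[1]-w[0];th=np.degrees(np.arctan2(v[1],v[0]))-225;th=(th+180)%360-180;m=w.mean(0);n=np.array([-v[1],v[0]])/2
print(w,np.hypot(*v)/2**.5,th,m+n,m-n)
"
```

```text
[[ 529.01842896 -209.6904991 ]
 [ 493.9494972  -247.30340015]] 36.36317024311545 2.0046168164087703 [ 530.2904136 -246.0314155] [ 492.67751255 -210.96248375]
```

Emit:
step_arm:
  series:
    - {"x": 0.1, "y": 1, "z": 0, "twist": -0.5, "jaw": 4.0}
    - {"x": 0.3, "y": 3, "z": 0, "twist": -1, "jaw": 4.0}
    - {"x": 0.5, "y": 6, "z": 0, "twist": -2, "jaw": 4.0}
    - {"x": 0.8, "y": 9.5, "z": 0, "twist": -3, "jaw": 4.0}
    - {"x": 1.1, "y": 13, "z": 0, "twist": -4, "jaw": 4.0}
    - {"x": 1.4, "y": 16.5, "z": 0, "twist": -5.5, "jaw": 4.0}
    - {"x": 1.7, "y": 20, "z": 0, "twist": -7, "jaw": 4.0}
    - {"x": 2.0, "y": 23.5, "z": 0, "twist": -8, "jaw": 4.0}
    - {"x": 2.3, "y": 27, "z": 0, "twist": -9, "jaw": 4.0}
    - {"x": 2.6, "y": 30, "z": 0, "twist": -10, "jaw": 4.0}

```text
clock: 6.0
eef_pos: [0.5549, 0.0573, 0.1273]
tool_rot: [-0.222, 0.674, 0.225, 0.668]
ft_force: [-0.7, -1.4, -3.2]
grip_width: 0.0462
```

```bash
python3 -c "
from h import *
st()"
```

```text
clk 6.0 tcp [55.49  5.73 12.73] jaw ang 36.8 toolx [-0.009  0.002 -1.   ] j [ 5.8 24.3 -0.7 65.5  0.1 59. ] F [-0.7 -1.4 -3.2] T [-0.01 -0.02  0.05] w 4.62
```

Emit:
step_arm:
  series:
    - {"x": 0.2, "y": 2.5, "z": 0.1, "twist": -1, "jaw": 4.0}
    - {"x": 0.5, "y": 5.5, "z": 0.1, "twist": -2, "jaw": 4.0}
    - {"x": 0.8, "y": 8.5, "z": 0.1, "twist": -3, "jaw": 4.0}
    - {"x": 1.1, "y": 11, "z": 0.1, "twist": -4, "jaw": 4.0}
    - {"x": 1.3, "y": 13, "z": 0.1, "twist": -4.4, "jaw": 4.0}
    - {"x": 1.4, "y": 14, "z": 0.1, "twist": -4.4, "jaw": 4.0}
    - {"x": 1.4, "y": 14.4, "z": 0.1, "twist": -4.4, "jaw": 4.0}
    - {"x": 1.4, "y": 14.4, "z": 0.1, "twist": -4.4, "jaw": 4.0}
    - {"x": 1.4, "y": 14.4, "z": 0.1, "twist": -4.4, "jaw": 4.0}
    - {"x": 1.4, "y": 14.4, "z": 0.1, "twist": -4.4, "jaw": 4.0}

```text
clock: 6.83
eef_pos: [0.5688, 0.1998, 0.1281]
tool_rot: [-0.195, 0.682, 0.198, 0.676]
ft_force: [-0.4, -1.2, -2.9]
grip_width: 0.0465
```

```bash
python3 -c "
from h import *
st()
snap('top','top4');snap('side','side4')
f=np.load('pics/top4.npz')['p'];g=np.load('pics/side4.npz')['p']
a=cv2.resize(f[140:230,160:280],(640,480));b=cv2.resize(g[110:230,160:320],(640,480))
cv2.imwrite('pics/c4.png',cv2.resize(np.hstack([a,b]),(800,300))[:,:,::-1])
"
```

```text
clk 6.83 tcp [56.88 19.98 12.81] jaw ang 32.3 toolx [-0.009  0.001 -1.   ] j [19.2 29.1  7.2 68.5  0.3 77. ] F [-0.4 -1.2 -2.9] T [ 0.01  0.01 -0.01] w 4.65
```

View pics/c4.png

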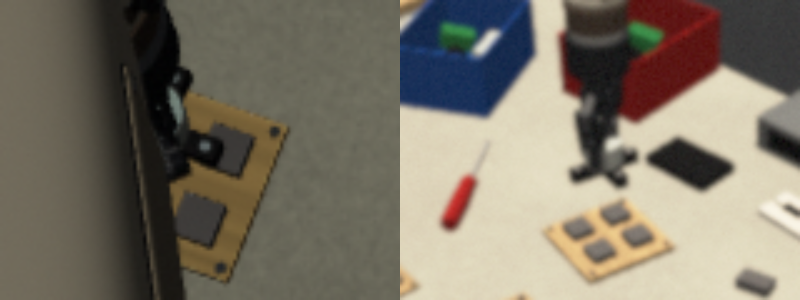

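Emit:
step_arm:
  series:
    - {"x": 0.05, "y": 0.2, "z": -1.5, "twist": 0, "jaw": 4.0}
    - {"x": 0.05, "y": 0.2, "z": -3, "twist": 0, "jaw": 4.0}
    - {"x": 0.05, "y": 0.2, "z": -4.5, "twist": 0, "jaw": 4.0}
    - {"x": 0.05, "y": 0.2, "z": -6, "twist": 0, "jaw": 4.0}
    - {"x": 0.05, "y": 0.2, "z": -7, "twist": 0, "jaw": 4.0}
    - {"x": 0.05, "y": 0.2, "z": -7.4, "twist": 0, "jaw": 4.0}
    - {"x": 0.05, "y": 0.2, "z": -7.4, "twist": 0, "jaw": 4.0}
    - {"x": 0.05, "y": 0.2, "z": -7.4, "twist": 0, "jaw": 4.0}
    - {"x": 0.05, "y": 0.2, "z": -7.4, "twist": 0, "jaw": 4.0}

```text
clock: 7.68
eef_pos: [0.5704, 0.2021, 0.0555]
tool_rot: [-0.195, 0.681, 0.198, 0.677]
ft_force: [0.1, 1.1, -2.8]
grip_width: 0.0466
```

```bash
python3 -c "
from h import *
st()
snap('top','top5');snap('side','side5')
f=np.load('pics/top5.npz')['p'];g=np.load('pics/side5.npz')['p']
a=cv2.resize(f[140:230,160:280],(640,480),interpolation=cv2.INTER_CUBIC);b=cv2.resize(g[150:240,190:310],(640,480),interpolation=cv2.INTER_CUBIC)
cv2.imwrite('pics/c5.png',cv2.resize(np.hstack([a,b]),(800,300))[:,:,::-1]);cv2.imwrite('pics/c5b.png',b[:,:,::-1])
"
```

```text
clk 7.68 tcp [57.04 20.21  5.55] jaw ang 32.3 toolx [-0.007  0.003 -1.   ] j [19.4 32.9  1.9 59.3  0.3 77.1] F [ 0.1  1.1 -2.8] T [-0.02 -0.02  0.06] w 4.66
```

View pics/c5.png

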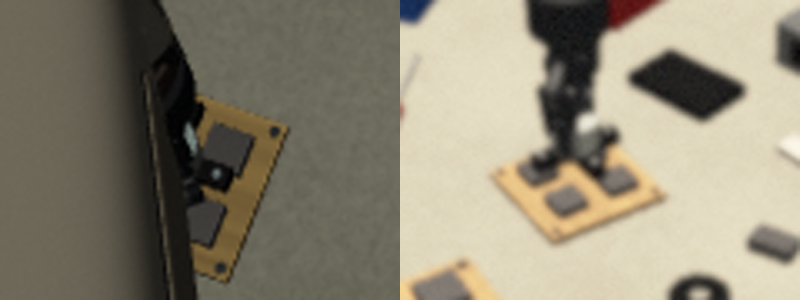

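View pics/c5b.png

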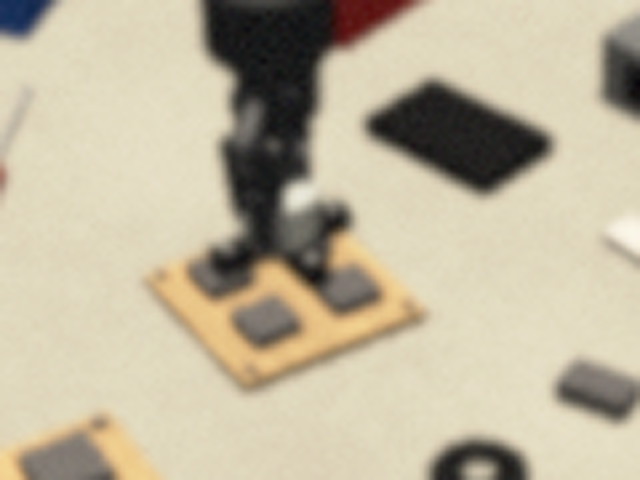

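```bash
python3 -c "
from h import *
p=np.load('pics/top5.npz')['p'];a=cv2.resize(p[170:210,205:255],(800,640),interpolation=cv2.INTER_CUBIC)
cv2.imwrite('pics/c5c.png',a[:,:,::-1][:600])
d=ray('top',[[224.4,191.5]],.0562)[0][:2]*1000
th=np.radians(-12.5);yy=np.array([-np.sin(th),np.cos(th)])
print(d,'implied centre',d+36.3*yy)
"
```

```text
[562.83766851 167.21082826] implied centre [570.69442649 202.65037331]
```

View pics/c5c.png

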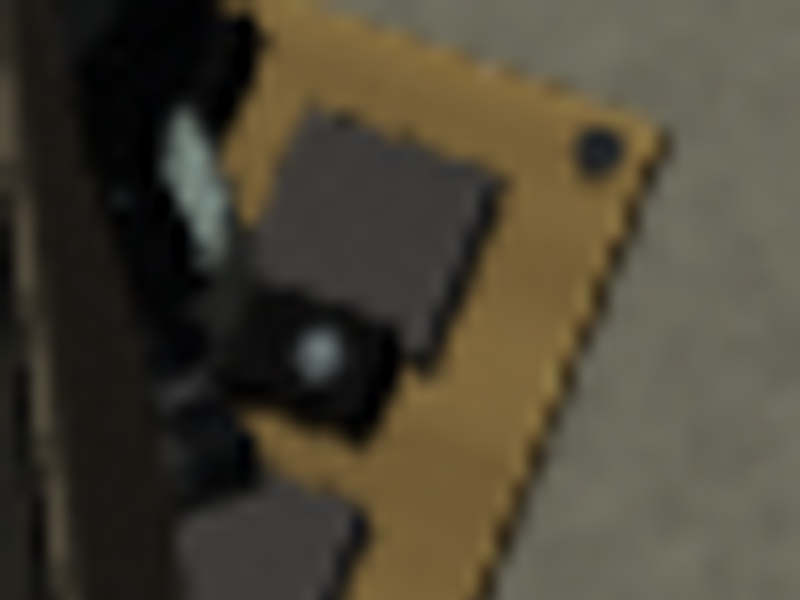

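Emit:
step_arm:
  series:
    - {"x": -0.1, "y": -0.1, "z": 0, "twist": 0, "jaw": 4.0}
    - {"x": -0.12, "y": -0.12, "z": 0, "twist": 0, "jaw": 4.0}
    - {"x": -0.12, "y": -0.12, "z": -0.5, "twist": 0, "jaw": 4.0}
    - {"x": -0.12, "y": -0.12, "z": -1, "twist": 0, "jaw": 4.0}
    - {"x": -0.12, "y": -0.12, "z": -1.5, "twist": 0, "jaw": 4.0}
    - {"x": -0.12, "y": -0.12, "z": -1.9, "twist": 0, "jaw": 4.0}
    - {"x": -0.12, "y": -0.12, "z": -2.2, "twist": 0, "jaw": 4.0}
    - {"x": -0.12, "y": -0.12, "z": -2.5, "twist": 0, "jaw": 4.0}
    - {"x": -0.12, "y": -0.12, "z": -2.5, "twist": 0, "jaw": 4.0}
    - {"x": -0.12, "y": -0.12, "z": -2.5, "twist": 0, "jaw": 4.0}

```text
clock: 8.62
eef_pos: [0.5689, 0.201, 0.0302]
tool_rot: [-0.195, 0.681, 0.198, 0.677]
ft_force: [0.0, 0.8, -3.5]
grip_width: 0.0465
```

```bash
python3 -c "
from h import *
st()"
```

```text
clk 8.62 tcp [56.89 20.1   3.02] jaw ang 32.3 toolx [-0.007  0.002 -1.   ] j [19.3 34.2  0.  56.1  0.3 77.1] F [ 0.   0.8 -3.5] T [ 0.04  0.   -0.03] w 4.65
```

Emit:
step_arm:
  series:
    - {"x": 0, "y": 0, "z": -0.2, "twist": 0, "jaw": 4.0}
    - {"x": 0, "y": 0, "z": -0.35, "twist": 0, "jaw": 4.0}
    - {"x": 0, "y": 0, "z": -0.5, "twist": 0, "jaw": 4.0}
    - {"x": 0, "y": 0, "z": -0.5, "twist": 0, "jaw": 4.0}
    - {"x": 0, "y": 0, "z": -0.5, "twist": 0, "jaw": 4.0}

```text
clock: 9.03
eef_pos: [0.5691, 0.2011, 0.0253]
tool_rot: [-0.195, 0.681, 0.198, 0.677]
ft_force: [0.7, 0.3, -2.6]
grip_width: 0.0461
```

```bash
python3 -c "
from h import *
st()"
```

```text
clk 9.03 tcp [56.91 20.11  2.53] jaw ang 32.3 toolx [-0.007  0.003 -1.   ] j [19.3 34.6 -0.2 55.5  0.3 77.1] F [ 0.7  0.3 -2.6] T [ 0.01 -0.04 -0.02] w 4.61
```

Emit:
step_arm:
  series:
    - {"x": 0, "y": 0, "z": -0.1, "twist": 0, "jaw": 4.0}
    - {"x": 0, "y": 0, "z": -0.1, "twist": 0, "jaw": 4.0}
    - {"x": 0, "y": 0, "z": -0.15, "twist": 0, "jaw": 4.0}
    - {"x": 0, "y": 0, "z": -0.15, "twist": 0, "jaw": 4.0}

```text
clock: 9.37
eef_pos: [0.5691, 0.2011, 0.0252]
tool_rot: [-0.195, 0.681, 0.198, 0.678]
ft_force: [-3.6, -1.2, 6.6]
grip_width: 0.0467
```

```bash
python3 -c "
from h import *
st()"
```

```text
clk 9.37 tcp [56.91 20.11  2.52] jaw ang 32.3 toolx [-0.006  0.003 -1.   ] j [19.3 34.5 -0.3 55.4  0.3 77.1] F [-3.6 -1.2  6.6] T [-0.25  0.73  0.02] w 4.67
```

Emit:
step_arm:
  series:
    - {"x": 0, "y": 0, "z": 0, "twist": 0, "jaw": 5.5}
    - {"x": 0, "y": 0, "z": 0, "twist": 0, "jaw": 7}
    - {"x": 0, "y": 0, "z": 0, "twist": 0, "jaw": 8.5}
    - {"x": 0, "y": 0, "z": 0, "twist": 0, "jaw": 8.5}
    - {"x": 0, "y": 0, "z": 0, "twist": 0, "jaw": 8.5}
    - {"x": 0, "y": 0, "z": 0, "twist": 0, "jaw": 8.5}
    - {"x": 0, "y": 0, "z": 0, "twist": 0, "jaw": 8.5}

```text
clock: 9.95
eef_pos: [0.5691, 0.2011, 0.0251]
tool_rot: [-0.195, 0.681, 0.198, 0.677]
ft_force: [-0.3, 0.4, -0.7]
grip_width: 0.0853
```

```bash
python3 -c "
from h import *
st()"
```

```text
clk 9.95 tcp [56.91 20.11  2.51] jaw ang 32.3 toolx [-0.006  0.003 -1.   ] j [19.3 34.5 -0.3 55.4  0.3 77.1] F [-0.3  0.4 -0.7] T [ 0.01 -0.04  0.02] w 8.53
```

Emit:
step_arm:
  series:
    - {"x": 0, "y": 0, "z": 2, "twist": 0, "jaw": 8.5}
    - {"x": 0, "y": 0, "z": 4.5, "twist": 0, "jaw": 8.5}
    - {"x": 0, "y": 0, "z": 7.5, "twist": 0, "jaw": 8.5}
    - {"x": 0, "y": 0, "z": 10, "twist": 0, "jaw": 8.5}
    - {"x": 0, "y": -4, "z": 12, "twist": 0, "jaw": 8.5}
    - {"x": 0, "y": -8, "z": 12, "twist": 0, "jaw": 8.5}
    - {"x": 0, "y": -12, "z": 12, "twist": 0, "jaw": 8.5}
    - {"x": 0, "y": -15, "z": 12, "twist": 0, "jaw": 8.5}
    - {"x": 0, "y": -18, "z": 12, "twist": 0, "jaw": 8.5}
    - {"x": 0, "y": -18, "z": 12, "twist": 0, "jaw": 8.5}

```text
clock: 10.78
eef_pos: [0.5689, 0.0158, 0.1453]
tool_rot: [-0.194, 0.682, 0.195, 0.678]
ft_force: [0.1, -0.3, 0.1]
grip_width: 0.085
```

```bash
python3 -c "
from h import *
st()
p,d=snap('top','top6');g,_=snap('side','side6')
a=cv2.resize(p[150:240,160:280],(640,480),interpolation=cv2.INTER_CUBIC);b=cv2.resize(g[150:240,190:310],(640,480),interpolation=cv2.INTER_CUBIC)
cv2.imwrite('pics/c6.png',cv2.resize(np.hstack([a,b]),(800,300))[:,:,::-1])
W=world('top',d);sub=np.zeros(d.shape,bool);sub[155:230,180:250]=1
for nm,lo,hi in(('wing',.07,.095),('barrel',.047,.062),('foot',.0245,.032)):
    m=sub&(W[...,2]>lo)&(W[...,2]<hi);q=W[m]
    if len(q)>5: print(nm,len(q),np.median(q[:,2]),cv2.minAreaRect((q[:,:2]*1000).astype(np.float32)))
"
```

```text
clk 10.78 tcp [56.89  1.58 14.53] jaw ang 31.9 toolx [-0.006  0.001 -1.   ] j [ 1.6 24.6  2.7 68.4  0.  59.7] F [ 0.1 -0.3  0.1] T [ 0.05  0.02 -0.04] w 8.5
wing 111 0.0803347533537213 ((567.907958984375, 200.79934692382812), (12.398630142211914, 39.44799041748047), 63.14957046508789)
barrel 211 0.05441529063499466 ((567.1582641601562, 200.33258056640625), (45.81097412109375, 46.0025749206543), 80.8837661743164)
foot 296 0.026380566869217286 ((568.350341796875, 201.89700317382812), (87.39109802246094, 89.09529876708984), 77.41828918457031)
```

View pics/c6.png

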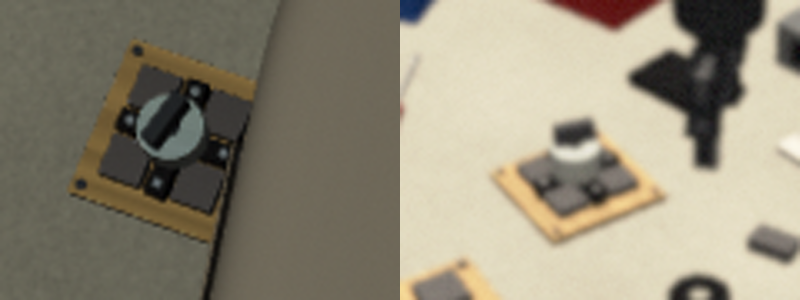

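Emit:
step_arm:
  series:
    - {"x": 0, "y": 3, "z": 0, "twist": 7, "jaw": 5}
    - {"x": -0.1, "y": 6, "z": 0, "twist": 14, "jaw": 5}
    - {"x": -0.1, "y": 9.5, "z": 0, "twist": 20, "jaw": 5}
    - {"x": -0.1, "y": 13, "z": 0, "twist": 26, "jaw": 5}
    - {"x": -0.1, "y": 16, "z": -1, "twist": 31.2, "jaw": 5}
    - {"x": -0.1, "y": 18, "z": -2, "twist": 31.2, "jaw": 5}
    - {"x": -0.1, "y": 18.5, "z": -2.5, "twist": 31.2, "jaw": 5}
    - {"x": -0.1, "y": 18.5, "z": -2.5, "twist": 31.2, "jaw": 5}
    - {"x": -0.1, "y": 18.5, "z": -2.5, "twist": 31.2, "jaw": 5}
    - {"x": -0.1, "y": 18.5, "z": -2.5, "twist": 31.2, "jaw": 5}

```text
clock: 11.72
eef_pos: [0.5682, 0.2045, 0.1205]
tool_rot: [-0.37, 0.604, 0.372, 0.6]
ft_force: [0.5, 1.3, 0.1]
grip_width: 0.0501
```

Emit:
step_arm:
  series:
    - {"x": 0, "y": 0, "z": 0, "twist": 0, "jaw": 5}
    - {"x": 0, "y": 0, "z": 0, "twist": 0, "jaw": 5}
    - {"x": 0, "y": 0, "z": 0, "twist": 0, "jaw": 5}
    - {"x": 0, "y": 0, "z": 0, "twist": 0, "jaw": 5}

```text
clock: 12.05
eef_pos: [0.5685, 0.2038, 0.1209]
tool_rot: [-0.37, 0.604, 0.372, 0.6]
ft_force: [0.4, 0.3, -0.3]
grip_width: 0.05
```

```bash
python3 -c "
from h import *
st()"
```

```text
clk 12.05 tcp [56.85 20.38 12.09] jaw ang 63.2 toolx [-0.006 -0.    -1.   ] j [19.7 29.4  6.6 67.5  0.1 46.5] F [ 0.4  0.3 -0.3] T [-0.02  0.01 -0.  ] w 5.0
```

Emit:
step_arm:
  series:
    - {"x": -0.05, "y": -0.3, "z": -0.5, "twist": 0, "jaw": 5}
    - {"x": -0.05, "y": -0.3, "z": -1.5, "twist": 0, "jaw": 5}
    - {"x": -0.05, "y": -0.3, "z": -3, "twist": 0, "jaw": 5}
    - {"x": -0.05, "y": -0.3, "z": -4.3, "twist": 0, "jaw": 5}
    - {"x": -0.05, "y": -0.3, "z": -5.4, "twist": 0, "jaw": 5}
    - {"x": -0.05, "y": -0.3, "z": -6.1, "twist": 0, "jaw": 5}
    - {"x": -0.05, "y": -0.3, "z": -6.3, "twist": 0, "jaw": 5}
    - {"x": -0.05, "y": -0.3, "z": -6.3, "twist": 0, "jaw": 5}
    - {"x": -0.05, "y": -0.3, "z": -6.3, "twist": 0, "jaw": 5}

```text
clock: 12.8
eef_pos: [0.5684, 0.2009, 0.0582]
tool_rot: [-0.37, 0.604, 0.372, 0.601]
ft_force: [0.2, -0.3, -0.6]
grip_width: 0.0502
```

```bash
python3 -c "
from h import *
st()
g,_=snap('side','side7')
b=cv2.resize(g[150:240,190:310],(640,480),interpolation=cv2.INTER_CUBIC)
cv2.imwrite('pics/c7.png',b[:,:,::-1])"
```

```text
clk 12.8 tcp [56.84 20.09  5.82] jaw ang 63.2 toolx [-0.006 -0.    -1.   ] j [19.4 32.5  1.6 59.5  0.1 46.2] F [ 0.2 -0.3 -0.6] T [0.04 0.03 0.  ] w 5.02
```

View pics/c7.png

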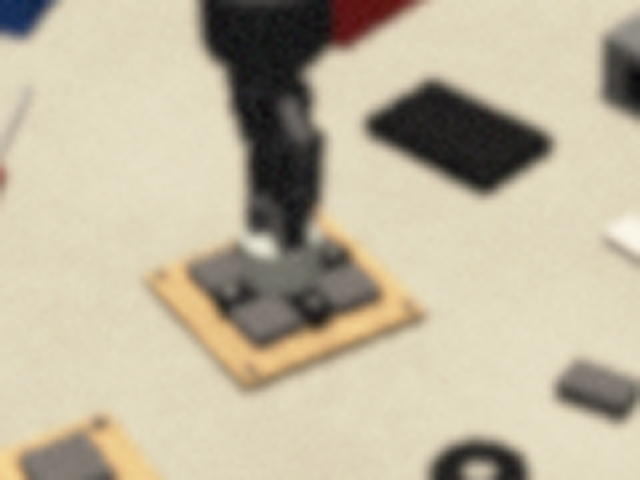

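Emit:
step_arm:
  series:
    - {"x": 0, "y": 0, "z": -0.1, "twist": 0, "jaw": 3}
    - {"x": 0, "y": 0, "z": -0.1, "twist": 0, "jaw": 2}
    - {"x": 0, "y": 0, "z": -0.1, "twist": 0, "jaw": 1.5}
    - {"x": 0, "y": 0, "z": -0.1, "twist": 0, "jaw": 0.8}
    - {"x": 0, "y": 0, "z": -0.1, "twist": 0, "jaw": 0.8}
    - {"x": 0, "y": 0, "z": -0.1, "twist": 0, "jaw": 0.8}
    - {"x": 0, "y": 0, "z": -0.1, "twist": 0, "jaw": 0.8}
    - {"x": 0, "y": 0, "z": -0.1, "twist": 0, "jaw": 0.8}

```text
clock: 13.52
eef_pos: [0.5691, 0.2012, 0.0583]
tool_rot: [-0.37, 0.603, 0.371, 0.601]
ft_force: [-1.2, 0.2, 4.0]
grip_width: 0.0106
```

```bash
python3 -c "
from h import *
st()"
```

```text
clk 13.52 tcp [56.91 20.12  5.83] jaw ang 63.2 toolx [-0.004  0.001 -1.   ] j [19.4 32.5  1.6 59.3  0.1 46.2] F [-1.2  0.2  4. ] T [ 0.04  0.09 -0.02] w 1.06
```

Emit:
step_arm:
  series:
    - {"x": 0, "y": 0, "z": 0, "twist": -4, "jaw": 0.8}
    - {"x": 0, "y": 0, "z": 0, "twist": -9, "jaw": 0.8}
    - {"x": 0, "y": 0, "z": 0, "twist": -14, "jaw": 0.8}
    - {"x": 0, "y": 0, "z": 0, "twist": -19, "jaw": 0.8}
    - {"x": 0, "y": 0, "z": 0, "twist": -24, "jaw": 0.8}
    - {"x": 0, "y": 0, "z": 0, "twist": -29, "jaw": 0.8}
    - {"x": 0, "y": 0, "z": 0, "twist": -34, "jaw": 0.8}
    - {"x": 0, "y": 0, "z": 0, "twist": -39, "jaw": 0.8}
    - {"x": 0, "y": 0, "z": 0, "twist": -44, "jaw": 0.8}
    - {"x": 0, "y": 0, "z": 0, "twist": -48, "jaw": 0.8}

```text
clock: 14.35
eef_pos: [0.5694, 0.2016, 0.0583]
tool_rot: [-0.091, 0.701, 0.094, 0.701]
ft_force: [0.6, 0.8, 2.3]
grip_width: 0.0106
```

```bash
python3 -c "
from h import *
st()"
```

```text
clk 14.35 tcp [56.94 20.16  5.83] jaw ang 15.0 toolx [-0.001  0.004 -1.   ] j [19.4 32.4  1.5 59.1  0.2 94.4] F [0.6 0.8 2.3] T [ 0.13 -0.1   0.07] w 1.06
```

Emit:
step_arm:
  series:
    - {"x": 0, "y": 0, "z": 0, "twist": -5, "jaw": 0.8}
    - {"x": 0, "y": 0, "z": 0, "twist": -11, "jaw": 0.8}
    - {"x": 0, "y": 0, "z": 0, "twist": -17, "jaw": 0.8}
    - {"x": 0, "y": 0, "z": 0, "twist": -23, "jaw": 0.8}
    - {"x": 0, "y": 0, "z": 0, "twist": -29, "jaw": 0.8}
    - {"x": 0, "y": 0, "z": 0, "twist": -35, "jaw": 0.8}
    - {"x": 0, "y": 0, "z": 0, "twist": -41, "jaw": 0.8}
    - {"x": 0, "y": 0, "z": 0, "twist": -47, "jaw": 0.8}
    - {"x": 0, "y": 0, "z": 0, "twist": -53, "jaw": 0.8}
    - {"x": 0, "y": 0, "z": 0, "twist": -58, "jaw": 0.8}

```text
clock: 15.18
eef_pos: [0.5698, 0.2019, 0.0583]
tool_rot: [0.262, 0.657, -0.259, 0.658]
ft_force: [0.8, -0.2, 2.0]
grip_width: 0.0107
```

```bash
python3 -c "
from h import *
st()
g,_=snap('side','side8')
b=cv2.resize(g[150:240,190:310],(640,480),interpolation=cv2.INTER_CUBIC)
cv2.imwrite('pics/c8.png',b[:,:,::-1])"
```

```text
clk 15.18 tcp [56.98 20.19  5.83] jaw ang -43.2 toolx [ 0.003  0.003 -1.   ] j [1.940e+01 3.220e+01 1.200e+00 5.870e+01 1.000e-01 1.527e+02] F [ 0.8 -0.2  2. ] T [ 0.11 -0.2   0.18] w 1.07
```

View pics/c8.png

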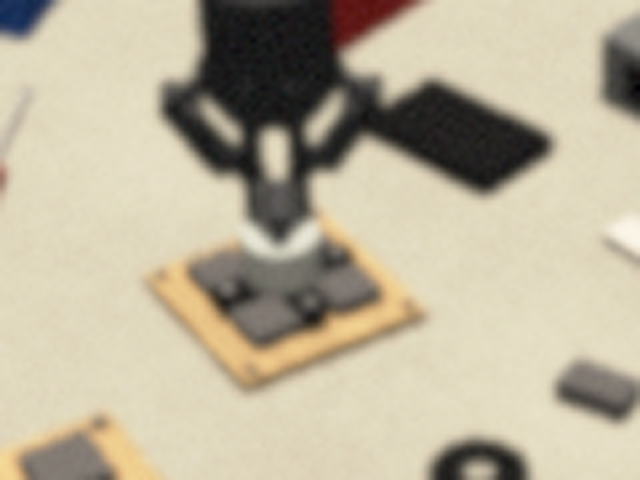

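Emit:
step_arm:
  series:
    - {"x": 0, "y": 0, "z": 0, "twist": 0, "jaw": 5}
    - {"x": 0, "y": 0, "z": 0, "twist": 0, "jaw": 5}
    - {"x": 0, "y": 0, "z": 0, "twist": 0, "jaw": 5}
    - {"x": 0, "y": 0, "z": 0, "twist": 0, "jaw": 5}
    - {"x": 0, "y": 0, "z": 1, "twist": 0, "jaw": 5}
    - {"x": 0, "y": 0, "z": 2.5, "twist": 0, "jaw": 5}
    - {"x": 0, "y": 0, "z": 4.5, "twist": 0, "jaw": 5}
    - {"x": 0, "y": -1, "z": 6.5, "twist": 7, "jaw": 5}
    - {"x": 0, "y": -4, "z": 6.5, "twist": 14, "jaw": 5}
    - {"x": 0, "y": -8, "z": 6.5, "twist": 21, "jaw": 5}

```text
clock: 16.07
eef_pos: [0.5715, 0.1248, 0.1261]
tool_rot: [0.137, 0.692, -0.132, 0.696]
ft_force: [1.7, -0.6, -0.4]
grip_width: 0.0495
```

Emit:
step_arm:
  series:
    - {"x": 0, "y": -3, "z": 0, "twist": 7, "jaw": 5}
    - {"x": 0, "y": -6, "z": 0, "twist": 14, "jaw": 5}
    - {"x": 0, "y": -9, "z": 0, "twist": 21, "jaw": 5}
    - {"x": 0, "y": -10, "z": 0, "twist": 28, "jaw": 5}
    - {"x": 0, "y": -10, "z": 0, "twist": 35, "jaw": 5}
    - {"x": 0, "y": -10, "z": 0, "twist": 42, "jaw": 5}
    - {"x": 0, "y": -10, "z": 0, "twist": 49, "jaw": 5}
    - {"x": 0, "y": -10, "z": 0, "twist": 56, "jaw": 5}
    - {"x": 0, "y": -10, "z": 0, "twist": 63, "jaw": 5}
    - {"x": 0, "y": -10, "z": 0, "twist": 70, "jaw": 5}

```text
clock: 16.9
eef_pos: [0.5716, 0.0247, 0.127]
tool_rot: [-0.287, 0.644, 0.293, 0.645]
ft_force: [-0.6, -0.5, 0.2]
grip_width: 0.0501
```

```bash
cat > look.py <<'E'
from h import *
import sys
t=sys.argv[1]
st()
p,d=snap('top','top'+t);g,_=snap('side','side'+t)
a=cv2.resize(p[150:240,160:280],(640,480),interpolation=cv2.INTER_CUBIC);b=cv2.resize(g[150:240,190:310],(640,480),interpolation=cv2.INTER_CUBIC)
cv2.imwrite(f'pics/c{t}.png',cv2.resize(np.hstack([a,b]),(800,300))[:,:,::-1])
W=world('top',d);sub=np.zeros(d.shape,bool);sub[155:230,180:250]=1
for nm,lo,hi in(('wing',.07,.095),('barrel',.047,.062),('foot',.0245,.032)):
    m=sub&(W[...,2]>lo)&(W[...,2]<hi);q=W[m]
    if len(q)>5: print(nm,len(q),np.median(q[:,2]),cv2.minAreaRect((q[:,:2]*1000).astype(np.float32)))
E
python3 look.py 9
```

```text
clk 16.9 tcp [57.16  2.47 12.7 ] jaw ang 48.5 toolx [-0.003  0.009 -1.   ] j [ 2.2 25.6  1.3 65.8  0.5 43.7] F [-0.6 -0.5  0.2] T [-0.02  0.02  0.01] w 5.01
wing 99 0.080316171829958 ((568.5355224609375, 201.31875610351562), (39.9346923828125, 12.002997398376465), 46.98491668701172)
barrel 236 0.05474615197195097 ((568.8499755859375, 200.6202392578125), (47.20257568359375, 44.077232360839844), 9.390438079833984)
foot 265 0.02627785585354159 ((569.4647827148438, 206.09735107421875), (79.29051208496094, 89.49079132080078), 77.49317932128906)
```

View pics/c9.png

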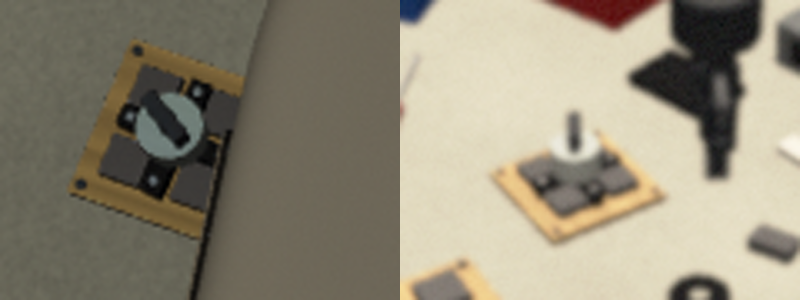

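Emit:
step_arm:
  series:
    - {"x": 0, "y": 2, "z": 0, "twist": 7, "jaw": 5}
    - {"x": 0, "y": 4, "z": 0, "twist": 14, "jaw": 5}
    - {"x": 0, "y": 6, "z": 0, "twist": 21, "jaw": 5}
    - {"x": 0, "y": 8, "z": 0, "twist": 28, "jaw": 5}
    - {"x": 0, "y": 10, "z": 0, "twist": 35, "jaw": 5}
    - {"x": -0.1, "y": 12, "z": 0, "twist": 42, "jaw": 5}
    - {"x": -0.1, "y": 14, "z": 0, "twist": 49, "jaw": 5}
    - {"x": -0.2, "y": 15.5, "z": 0, "twist": 56, "jaw": 5}
    - {"x": -0.3, "y": 16.5, "z": 0, "twist": 63, "jaw": 5}
    - {"x": -0.3, "y": 17.5, "z": 0, "twist": 70, "jaw": 5}

```text
clock: 17.83
eef_pos: [0.5684, 0.2008, 0.1273]
tool_rot: [-0.604, 0.364, 0.61, 0.361]
ft_force: [0.6, -0.3, 0.4]
grip_width: 0.0502
```

Emit:
step_arm:
  series:
    - {"x": 0, "y": 0, "z": 0, "twist": 7, "jaw": 5}
    - {"x": 0, "y": 0, "z": 0, "twist": 14, "jaw": 5}
    - {"x": 0, "y": 0, "z": 0, "twist": 18.5, "jaw": 5}
    - {"x": 0, "y": 0, "z": 0, "twist": 18.5, "jaw": 5}
    - {"x": 0, "y": 0, "z": 0, "twist": 18.5, "jaw": 5}
    - {"x": 0, "y": 0, "z": 0, "twist": 18.5, "jaw": 5}

```text
clock: 18.33
eef_pos: [0.5684, 0.2008, 0.1276]
tool_rot: [-0.655, 0.263, 0.66, 0.259]
ft_force: [0.1, 0.5, -0.7]
grip_width: 0.05
```

```bash
python3 -c "
from h import *
st()"
```

```text
clk 18.33 tcp [56.84 20.08 12.76] jaw ang 136.6 toolx [-0.009 -0.002 -1.   ] j [ 19.4  29.2   7.2  68.5   0.  -27.2] F [ 0.1  0.5 -0.7] T [ 0.02 -0.02  0.02] w 5.0
```

Descend by 6.95 cm to TCP z ≈ 5.8 cm, then close.

Emit:
step_arm:
  series:
    - {"x": 0, "y": 0, "z": -1, "twist": 0.4, "jaw": 5}
    - {"x": 0, "y": 0, "z": -2.5, "twist": 0.4, "jaw": 5}
    - {"x": 0, "y": 0, "z": -4, "twist": 0.4, "jaw": 5}
    - {"x": 0, "y": 0, "z": -5.3, "twist": 0.4, "jaw": 5}
    - {"x": 0, "y": 0, "z": -6.2, "twist": 0.4, "jaw": 5}
    - {"x": 0, "y": 0, "z": -6.8, "twist": 0.4, "jaw": 5}
    - {"x": 0, "y": 0, "z": -6.95, "twist": 0.4, "jaw": 5}
    - {"x": 0, "y": 0, "z": -6.95, "twist": 0.4, "jaw": 5}
    - {"x": 0, "y": 0, "z": -6.95, "twist": 0.4, "jaw": 5}

```text
clock: 19.08
eef_pos: [0.569, 0.2009, 0.0586]
tool_rot: [-0.656, 0.261, 0.66, 0.257]
ft_force: [-0.8, 0.1, 0.2]
grip_width: 0.0499
```

Emit:
step_arm:
  series:
    - {"x": 0, "y": 0, "z": 0, "twist": 0, "jaw": 3}
    - {"x": 0, "y": 0, "z": 0, "twist": 0, "jaw": 2}
    - {"x": 0, "y": 0, "z": 0, "twist": 0, "jaw": 1.5}
    - {"x": 0, "y": 0, "z": 0, "twist": 0, "jaw": 0.8}
    - {"x": 0, "y": 0, "z": 0, "twist": 0, "jaw": 0.8}
    - {"x": 0, "y": 0, "z": 0, "twist": 0, "jaw": 0.8}
    - {"x": 0, "y": 0, "z": 0, "twist": 0, "jaw": 0.8}
    - {"x": 0, "y": 0, "z": 0, "twist": 0, "jaw": 0.8}

```text
clock: 19.75
eef_pos: [0.5693, 0.2012, 0.0594]
tool_rot: [-0.656, 0.26, 0.66, 0.258]
ft_force: [-1.8, -0.1, 5.3]
grip_width: 0.0108
```

```bash
python3 -c "
from h import *
st()"
```

```text
clk 19.75 tcp [56.93 20.12  5.94] jaw ang 137.0 toolx [-0.006 -0.001 -1.   ] j [ 19.4  32.6   2.   59.8   0.  -27.6] F [-1.8 -0.1  5.3] T [ 0.02  0.15 -0.03] w 1.08
```

Gripped. I'll turn clockwise slowly and watch the torque for the stop, with about 30–33° expected.

Emit:
step_arm:
  series:
    - {"x": 0, "y": 0, "z": 0, "twist": -3, "jaw": 0.8}
    - {"x": 0, "y": 0, "z": 0, "twist": -7, "jaw": 0.8}
    - {"x": 0, "y": 0, "z": 0, "twist": -11, "jaw": 0.8}
    - {"x": 0, "y": 0, "z": 0, "twist": -15, "jaw": 0.8}
    - {"x": 0, "y": 0, "z": 0, "twist": -19, "jaw": 0.8}
    - {"x": 0, "y": 0, "z": 0, "twist": -22, "jaw": 0.8}
    - {"x": 0, "y": 0, "z": 0, "twist": -24, "jaw": 0.8}
    - {"x": 0, "y": 0, "z": 0, "twist": -26, "jaw": 0.8}
    - {"x": 0, "y": 0, "z": 0, "twist": -28, "jaw": 0.8}

```text
clock: 20.5
eef_pos: [0.5696, 0.2018, 0.0594]
tool_rot: [-0.573, 0.411, 0.578, 0.41]
ft_force: [0.8, 2.4, 2.4]
grip_width: 0.0108
```

```bash
python3 -c "
from h import *
st()"
```

```text
clk 20.5 tcp [56.96 20.18  5.94] jaw ang 109.0 toolx [-0.006  0.003 -1.   ] j [19.4 32.5  1.9 59.7  0.3  0.4] F [0.8 2.4 2.4] T [ 0.25 -0.04  0.17] w 1.08
```

Emit:
step_arm:
  series:
    - {"x": 0, "y": 0, "z": 0, "twist": -1.5, "jaw": 0.8}
    - {"x": 0, "y": 0, "z": 0, "twist": -3, "jaw": 0.8}
    - {"x": 0, "y": 0, "z": 0, "twist": -4, "jaw": 0.8}

```text
clock: 20.75
eef_pos: [0.5696, 0.2019, 0.0594]
tool_rot: [-0.559, 0.431, 0.563, 0.43]
ft_force: [-0.1, 0.4, 2.2]
grip_width: 0.0107
```

```bash
python3 -c "
from h import *
st()"
```

```text
clk 20.75 tcp [56.96 20.19  5.94] jaw ang 104.9 toolx [-0.005  0.003 -1.   ] j [19.4 32.5  1.9 59.6  0.3  4.4] F [-0.1  0.4  2.2] T [-0.01  0.05  0.15] w 1.07
```

Emit:
step_arm:
  series:
    - {"x": 0, "y": 0, "z": 0, "twist": -1, "jaw": 0.8}
    - {"x": 0, "y": 0, "z": 0, "twist": -2, "jaw": 0.8}

```text
clock: 20.92
eef_pos: [0.5697, 0.202, 0.0594]
tool_rot: [-0.551, 0.441, 0.555, 0.44]
ft_force: [-1.0, 0.1, 1.7]
grip_width: 0.0103
```

```bash
python3 -c "
from h import *
st()"
```

```text
clk 20.92 tcp [56.97 20.2   5.94] jaw ang 102.9 toolx [-0.005  0.003 -1.   ] j [19.4 32.5  1.9 59.6  0.3  6.5] F [-1.   0.1  1.7] T [ 0.02 -0.05  0.5 ] w 1.03
```

Emit:
step_arm:
  series:
    - {"x": 0, "y": 0, "z": 0, "twist": -1.5, "jaw": 0.8}
    - {"x": 0, "y": 0, "z": 0, "twist": -1.5, "jaw": 0.8}

```text
clock: 21.08
eef_pos: [0.5697, 0.202, 0.0594]
tool_rot: [-0.545, 0.448, 0.55, 0.447]
ft_force: [-1.0, 0.3, 1.9]
grip_width: 0.0106
```

```bash
python3 -c "
from h import *
st()"
```

```text
clk 21.08 tcp [56.97 20.2   5.94] jaw ang 101.5 toolx [-0.005  0.003 -1.   ] j [19.4 32.5  1.9 59.6  0.3  7.9] F [-1.   0.3  1.9] T [-0.11  0.02  0.89] w 1.06
```

The torque has climbed to 0.89 N m, against 0.15 of friction, so the wing is at its stop. I'll release, lift straight up and move well clear.

Emit:
step_arm:
  series:
    - {"x": 0, "y": 0, "z": 0, "twist": 0, "jaw": 5}
    - {"x": 0, "y": 0, "z": 0, "twist": 0, "jaw": 5}
    - {"x": 0, "y": 0, "z": 0, "twist": 0, "jaw": 5}
    - {"x": 0, "y": 0, "z": 0, "twist": 0, "jaw": 5}
    - {"x": 0, "y": 0, "z": 1.5, "twist": 0, "jaw": 5}
    - {"x": 0, "y": 0, "z": 4, "twist": 0, "jaw": 5}
    - {"x": 0, "y": 0, "z": 7, "twist": 0, "jaw": 5}
    - {"x": 0, "y": -3, "z": 9, "twist": 0, "jaw": 5}
    - {"x": 0, "y": -6, "z": 9, "twist": 0, "jaw": 5}
    - {"x": 0, "y": -10, "z": 9, "twist": 0, "jaw": 5}

```text
clock: 21.92
eef_pos: [0.5712, 0.103, 0.1516]
tool_rot: [-0.547, 0.445, 0.549, 0.448]
ft_force: [0.1, -0.4, 0.0]
grip_width: 0.0502
```

Emit:
step_arm:
  series:
    - {"x": -2, "y": -4, "z": 2, "twist": 0, "jaw": 5}
    - {"x": -4, "y": -8, "z": 3, "twist": 0, "jaw": 5}
    - {"x": -6, "y": -12, "z": 4, "twist": 0, "jaw": 5}
    - {"x": -8, "y": -15, "z": 4, "twist": 0, "jaw": 5}
    - {"x": -8, "y": -18, "z": 4, "twist": 0, "jaw": 5}
    - {"x": -8, "y": -18, "z": 4, "twist": 0, "jaw": 5}
    - {"x": -8, "y": -18, "z": 4, "twist": 0, "jaw": 5}
    - {"x": -8, "y": -18, "z": 4, "twist": 0, "jaw": 5}
    - {"x": -8, "y": -18, "z": 4, "twist": 0, "jaw": 5}

```text
clock: 22.67
eef_pos: [0.4914, -0.0761, 0.1914]
tool_rot: [-0.547, 0.445, 0.55, 0.448]
ft_force: [-1.1, -0.0, -0.3]
grip_width: 0.0499
```

```bash
python3 look.py 10; python3 - <<'E'
from h import *
p=np.load('pics/top10.npz')['p'];cv2.imwrite('pics/c10z.png',cv2.resize(p[160:225,180:250],(646,600),interpolation=cv2.INTER_CUBIC)[:,:,::-1])
E
```

```text
clk 22.67 tcp [49.14 -7.61 19.14] jaw ang 101.7 toolx [-0.     0.005 -1.   ] j [ -9.   14.7  -4.5  70.8   0.3 -20.7] F [-1.1 -0.  -0.3] T [-0.01  0.04  0.02] w 4.99
wing 102 0.08041760617519479 ((569.0718383789062, 201.6160125732422), (39.99608612060547, 11.789138793945312), 13.736041069030762)
barrel 233 0.055120182219289396 ((568.9514770507812, 201.47787475585938), (46.151756286621094, 45.8256950378418), 63.300994873046875)
foot 281 0.026393061735580564 ((569.2817993164062, 201.18455505371094), (89.07788848876953, 90.15099334716797), 74.85285186767578)
```

View pics/c10z.png

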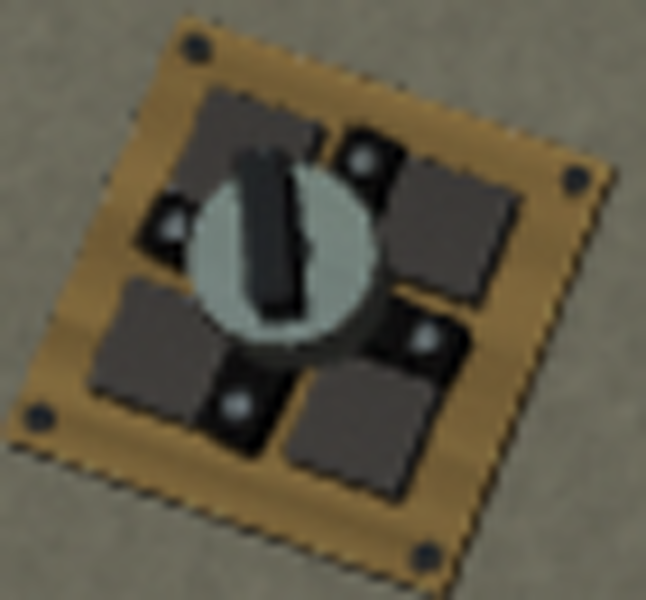

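View pics/top10.png

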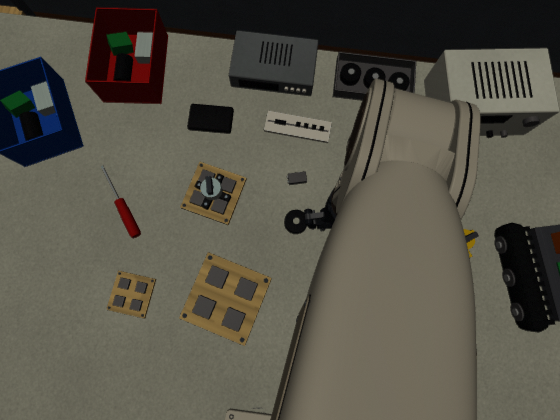

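```bash
python3 - <<'E'
from h import *
D=np.array([[362,160],[175,228],[425,338],[237,405]])/9.23+[180-.5,160-.5]
w=ray('top',D,.026)[:,:2]*1000
a=[np.degrees(np.arctan2(*(w[i]-w[j])[::-1])) for i,j in((0,3),(1,2))];print(a,w.mean(0),'nest',(569.4,201.1))
y=(a[0]+a[1]-90)/2;print('hub yaw',y,'wing rad',np.radians(y-(13.74-180)))
E
```

```text
[np.float64(-17.171691397379604), np.float64(73.2073125896028)] [570.17501979 202.25631754] nest (569.4, 201.1)
hub yaw -16.982189403888405 wing rad 2.6053892950706263
```

```bash
python3 - <<'E'
from h import *
print(np.abs(bot.get_obs()['joint_vel']).max()); bot.job_done(); st()
E
```

```text
0.002655676523736994
the job is handed in; nothing more can be done
the job is handed in; nothing more can be done
```

The hub is seated in the middle-sized jig (125 mm across) and released, with its wing screw turned clockwise to its stop. I handed the job in at about 22.8 s of the 61 s allowed. No verdict was reported.

**What I did:**
- I lifted the hub off the turntable by its barrel, set it down in the cross channel and let go.
- I then turned the wing in two bites until the torque rose from about 0.15 to 0.89 N m, which marks the stop.
- I opened the fingers, lifted straight up and moved clear.

**Last checks:**

| Check | Measured | Limit |
|---|---|---|
| Wing angle | about 2.6 rad | above 2.4 rad |
| Hub off the channel centre | within about 1.5 mm | 6 mm |
| Foot top | about 26.4 mm above the bench (26 mm when fully down) | within 3 mm |
| Bars off the channel | about 4.5° (0.08 rad) | 0.25 rad |

- **Hub centre:** two readings differ by 1–2 mm, about the calibration error. The foot's depth outline gives (569.3, 201.2) mm and its screw dots give (570.2, 202.3) mm, against (569.4, 201.1) mm for the jig.
- **Arm:** at rest with the fingers about 19 cm above the bench, away from everything.
- **Bystanders:** those visible in the last top picture look unmoved by eye; I did not measure them. The gearmotor was hidden behind the arm in that picture, and I did not check it in the side view.
- **After hand-in:** my final state read was refused because the job was already closed, so the last figures come from just before it.
- **Refused move:** one earlier move call was turned down for a missing field, and nothing moved.

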